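# Slide the towel-peg plate onto its two screws until the catch locks it

## Robot

A 7-joint arm with a two-finger parallel gripper is mounted at the origin on a cart in front of the work surface, level with it; the furniture and walls round the work are solid. World frame = base frame: x ahead of the robot, y to its left, z up, the work surface at z = 0. Lengths are in m, angles in rad, forces in N, time in s.
With the tool pointing down it reaches from about 0.35 to 0.9 m from the base axis. Payload 19.9 kg.
Tool frame: the origin (TCP) lies midway between the tips of the shut fingers; the grasp point (between the pads) lies 19 mm behind it (r.grasp_offset is the distance from the TCP to the grasp point, in m); z points along the fingers, y is the line along which they close (so a half turn about z gives the same grasp; the last joint's range is limited). The gripper opens to 94 mm and grips with 3 to 60 N. Pads are 16 mm wide; open, the fingers measure 119 mm over their backs; the gripper's body (75 mm by 177 mm) begins 78 mm behind the grasp point.
Start: joints at [-1.381, 0.417, -0.01, 1.614, 0.005, 1.111, -0.053], TCP at [0.144, 0.608, 0.205] pointing down, gripper open.
Joint ranges: [-2.81, 2.81], [-0.39, 2.02], [-1.27, 1.25], [0.06, 2.57], [-1.19, 4.33], [0.19, 2], [-2.82, 2.82]. Speed limits (rad/s): [1.89, 1.89, 2.39, 2.39, 3.01, 3.01, 3.01].

## Interface

Orientations are given as [roll, pitch, yaw] about the fixed x, y, z axes, in that order (R = Rz(yaw) Ry(pitch) Rx(roll)).
In Python, from station import r, grab_frame, camera_params, trace gives the robot as it stands.
- The arm moves only by the shell command python3 -m pendant 'ROWS'. ROWS is text: rows parted by semicolons, each of 7 numbers parted by spaces: the turn, a rotation vector about the world's x, y, z in rad, then the shift along the world's x, y, z in mm, then the opening, from -1 (shut) to 1 (fully open). In form: ax ay az x y z gripper; .... A call has 1 to 12 rows; each row is the pose to reach, as a shift and turn from the pose commanded when the call began; what a row does not reach only later rows make up. A row lasts 1/10 s, in which the tool goes at most 50 mm and 8.59 degrees, less where a joint would pass 70% of its speed; a pose out of reach is approached as far as the arm can. A call with a gripper value outside its range is refused whole. The fingers move at their own pace and stop on an object; the grip force is fixed at half the most. Time passes only in rows, so rows that repeat a pose let the fingers close. It gives the time, the measured TCP pose, the force, the opening and the grip force at its end, in the units of the state.
- r.read_state(): the state, without advancing time (a new reading comes with each control period).
- grab_frame(name): name is "side" or "top" or "wrist"; returns the picture (480x640x3 uint8, blue, green, red); there is no depth.
- camera_params(name): a dict with "camera_matrix" (3x3 intrinsics, pixels), "extrinsics" (4x4, takes a point from world to camera coordinates). Camera axes: x right, y down, z forward; pixel columns grow to the right and rows downward; lengths in m; the calibration is good to about 2 mm. A picture is of the moment at which its call begins: read the wrist's pose just before it. camera_params takes no time and is no camera call; for the wrist camera it gives the pose at the moment of the call.
- r.hand_in(): hands the job in; it is judged then, once.
Trained networks look in the newest picture that a camera, given by its name, has taken for a name from the list of things; names that differ only in an ending like _2 or _b are one class to them, and where a whole thing is asked for, a point or a joint stands for the part that bears it (a point fixed in the world has none). Each returns a list of dicts, best first, with "conf" (0 to 1); they miss things now and then, are a little off and sometimes report something else, mostly with a low value. They report only what shows in the picture. A call takes as long as a camera call. They do not tell look-alikes from the thing itself.
- trace(label, camera): "mask" (480x640 bool, what is visible of it) and "uv" ([column, row] in pixels, amid what is visible of it).
The state is a dict: "t": time; "joint_pos": joint angles; "dq": joint speeds; "joint_torque": joint torques, N m; "tool_pos": TCP position; "tool_rot": TCP orientation; "wrist_force": force on the tool from outside, world axes, zero at the start; "torque": the same for the moment, N m; "grip_width": finger opening in m; "grasp_force": force on a finger pad.
Only numpy, scipy, OpenCV 4.12 (cv2) and the standard library are available. Lean on these libraries where they do the work, as an engineer would, in place of code of your own. Each camera call takes 0.05 s, during which the arm holds its last target. There are 200 camera calls.

## Task

Pick up the steel keyhole plate by its wooden peg, lower it flat over the two screw heads on the wooden back board so that both heads come up through the round ends of the keyholes, then slide it along the board, away from the little spring catch, until it stops and the catch springs up behind it; let go and leave it locked there. The strip with the screws may be clamped up to 12 mm off the middle of the board, so feel for the heads, and work gently: never press or shove the plate hard against the board, strip or screws (stay under about 40 newtons). Leave the mill, the spice jar and the tin where they stand.

Things in the scene. Friction and masses are not known exactly. Their poses are not given: they have to be found in the camera images.
- peg_mid (a point): Loose keyhole plate, given at the centre of its wooden peg, 32 mm above the plate's underside. Steel plate 64 (x) by 130 (y) by 4 mm, 0.16 to 0.3 kg, lying flat. The peg stands in its middle, z up: light wood, flat sides, 14 mm thick (x), 30 wide (y), 56 mm tall above the plate, with a 3 mm collar round its foot (22 by 38 mm).
- keyholes (a point): Centre of the same plate's underside, same axes. Two through keyholes at its y = +45 and -45 mm: each has a round end 18 mm across, centred at x = +8 mm, from which a slot 9 mm wide leads towards -x, closed at x = -12.5 mm. From heads-through to home (necks against the slot ends) the plate slides about 17.5 mm towards its +x.
- board: Fixed wooden back board lying flat, 180 (x) by 170 (y) by 18 mm thick; origin at the centre of its underside, z up. Its +x is the direction in which the plate slides to lock, with the plate's x along the board's x. Peg centre above this origin: 65 mm when the plate rests on top of the screw heads, 54 mm when it is down on the strip.
- strip_zone (a point): Centre of the board's top, board's axes. Here lies a dark steel strip 82 (x) by 140 (y) by 4 mm with two upright screws at y = +45 and -45 mm: necks 6 mm thick, 7 mm high, then heads 14 mm across, 4 mm thick, tops 15 mm above this point. The strip is clamped fast, square, but the screws' x is anywhere from -12 to +12 mm, not measured: feel or see.
- catch (a joint): Sprung steel catch in the strip, 8 (x) by 20 (y) mm, at y = 0, 28 mm to the -x side of the screws. 0 = up, 5.5 mm above the strip; 0.0056 m = pressed down (1.5 to 3 N). The plate, lowered over the heads, presses it down; once the plate has slid 16 mm or more towards +x its rear edge clears the catch, which springs up behind it and stops it sliding back.
- mill_mid (a point): Bystander: grey-capped shaker mill, 44 mm across, 90 mm tall, standing; the point is half-way up.
- spice_jar_mid (a point): Bystander: glass spice jar with a red cap, 45 mm across, 106 mm tall, standing; the point is half-way up.
- tin_mid (a point): Bystander: short round food tin, 75 mm across, 58 mm tall, standing; the point is half-way up.
Things that resemble listed ones, but are neither listed nor needed, are in the scene too. There is more than one size of the board; the one meant has the size given above.

How it is judged:
On the way:
1. both heads are through the round ends: the plate lies low and flat on the strip and holds the catch down (z of peg_mid in the frame of board between 0.05 and 0.0585 m and y of peg_mid in the frame of board between -0.006 and 0.006 m and x of peg_mid in the frame of board between -0.0245 and 0.0245 m and angle between the x axis of peg_mid and the x axis of board, either way round below 0.1 rad and angle between peg_mid's own z axis and vertical below 0.09 rad and value of joint catch above 0.0015 m), for 0.1 s.
At the end, for the whole second after the job is handed in: Plate flat (5 deg) and low on the strip under the screw heads (peg centre 50 to 58.5 mm above the board's underside), square to the board (6 deg), peg within 6 mm of its middle line, 24.5 mm of its middle in x; catch up (under 1.2 mm) behind it; at rest; bystanders within 25 mm of their start (z of peg_mid in the frame of board between 0.05 and 0.0585 m and y of peg_mid in the frame of board between -0.006 and 0.006 m and x of peg_mid in the frame of board between -0.0245 and 0.0245 m and angle between the x axis of peg_mid and the x axis of board, either way round below 0.1 rad and angle between peg_mid's own z axis and vertical below 0.09 rad and value of joint catch below 0.0012 m and linear speed of plate below 0.02 m/s and not (distance of mill_mid from where it was at the start of the episode above 0.025 m) and not (distance of spice_jar_mid from where it was at the start of the episode above 0.025 m) and not (distance of tin_mid from where it was at the start of the episode above 0.025 m)); the robot touches nothing.
It fails at once if the plate was pressed or shoved against the board, strip or screws with more than 40 N (contact force between plate and board above 40 N).
It fails at once if the mill was displaced by more than 25 mm (distance of mill_mid from where it was at the start of the episode above 0.025 m).
It fails at once if the spice jar was displaced by more than 25 mm (distance of spice_jar_mid from where it was at the start of the episode above 0.025 m).
It fails at once if the tin was displaced by more than 25 mm (distance of tin_mid from where it was at the start of the episode above 0.025 m).
It also fails if it takes over 58 s, if anything falls off the work surface, if the arm or the gripper's body presses on something with over 40 N, if the wrist force passes 120 N, or if a joint passes its speed limit or range.

## Working session

There is one attempt and no reset: what is moved stays moved. The work goes in short steps, Python scripts to look and compute and a shell command to move; the robot and the scene stay as the last step left them, time stands still between calls to the robot, and variables do not carry over. Pictures are saved under pics/ and viewed, at most 10 in all, crops included, and the job is handed in when it is done.

```bash
mkdir -p pics; ls; cat > h.py <<'E'
import numpy as np, cv2
from station import r, grab_frame, camera_params, trace
def ray(cam,uv):
    p=camera_params(cam);K=np.array(p["camera_matrix"]);T=np.array(p["extrinsics"])
    d=T[:3,:3].T@np.linalg.inv(K)@np.array([uv[0],uv[1],1.]);o=-T[:3,:3].T@T[:3,3]
    return o,d/np.linalg.norm(d)
def atz(cam,uv,z):
    o,d=ray(cam,uv);return o+d*(z-o[2])/d[2]
def tri(a,b):
    (o1,d1),(o2,d2)=a,b
    A=np.array([d1,-d2]).T;s=np.linalg.lstsq(A,o2-o1,rcond=None)[0]
    p,q=o1+d1*s[0],o2+d2*s[1];return (p+q)/2,np.linalg.norm(p-q)
E
python3 - <<'E'
from h import *
im={}
for c in("top","side"):
    im[c]=grab_frame(c)
    for l in("peg_mid","board","catch","mill_mid","spice_jar_mid","tin_mid"):
        for t in trace(l,c):
            print(c,l,round(t["conf"],2),np.round(t["uv"]),t["mask"].sum(),np.round(atz(c,t["uv"],0.02),3))
    cv2.imwrite(f"pics/{c}.png",im[c])
print(r.read_state()["t"])
E
```

```text
pics
top peg_mid 0.79 [455. 290.] 940 [ 0.507 -0.171  0.02 ]
top peg_mid 0.26 [401. 194.] 250 [ 0.771 -0.044  0.02 ]
top board 0.89 [339. 263.] 4168 [0.585 0.133 0.02 ]
top board 0.75 [150. 288.] 2661 [0.533 0.63  0.02 ]
top mill_mid 0.6 [405. 196.] 238 [ 0.767 -0.052  0.02 ]
top mill_mid 0.39 [475. 200.] 491 [ 0.751 -0.245  0.02 ]
top spice_jar_mid 0.74 [477. 198.] 462 [ 0.755 -0.25   0.02 ]
top tin_mid 0.93 [227. 290.] 749 [0.523 0.43  0.02 ]
side peg_mid 0.94 [346. 346.] 1327 [ 0.501 -0.195  0.02 ]
side board 0.89 [231. 217.] 649 [0.515 0.598 0.02 ]
side board 0.77 [316. 278.] 2344 [0.579 0.091 0.02 ]
side mill_mid 0.62 [405. 282.] 439 [ 0.768 -0.043  0.02 ]
side spice_jar_mid 0.94 [447. 308.] 1025 [ 0.782 -0.188  0.02 ]
side tin_mid 0.73 [252. 231.] 521 [0.539 0.457 0.02 ]
side tin_mid 0.31 [447. 308.] 980 [ 0.782 -0.188  0.02 ]
0.7
```

View pics/top.png

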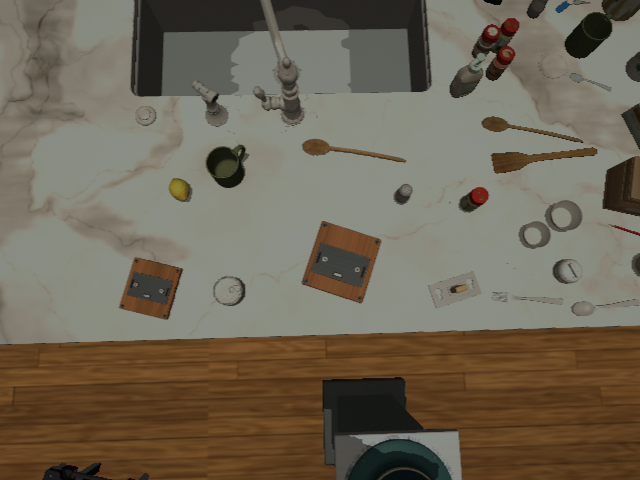

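View pics/side.png

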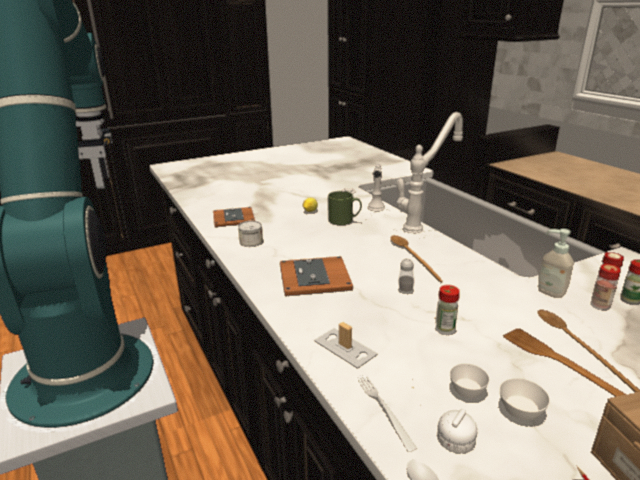

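The pictures show the large board, with its strip, at about (341,262) in the top view. The plate with its peg is at (455,290), and the mill (403,193), jar (475,198) and tin (229,290) are clear. The small board at (150,288) is the look-alike.

```bash
python3 - <<'E'
from h import *
for l in("peg_mid","board"):
    grab_frame("top"); t=trace(l,"top")[0]
    c=max(cv2.findContours(t["mask"].astype(np.uint8),0,2)[0],key=cv2.contourArea)
    b=cv2.boxPoints(cv2.minAreaRect(c))
    print(l,b.round(),[atz("top",p,0.018 if l=="board" else .004).round(3) for p in b])
p=camera_params("wrist");T=np.array(p["extrinsics"]);s=r.read_state()
print(-T[:3,:3].T@T[:3,3],T[:3,:3].round(2),np.array(p["camera_matrix"]).round(),s["tool_pos"],s["tool_rot"],s["wrist_force"],s["t"])
E
```

```text
Traceback (most recent call last):
IndexError: list index out of range
```

```bash
python3 - <<'E'
from h import *
for l in("peg_mid","board"):
    grab_frame("top"); tt=trace(l,"top")
    if not tt: print("none",l); continue
    t=tt[0]
    c=max(cv2.findContours(t["mask"].astype(np.uint8),0,2)[0],key=cv2.contourArea)
    b=cv2.boxPoints(cv2.minAreaRect(c))
    print(l,b.round(),[atz("top",p,0.018 if l=="board" else .004).round(3) for p in b])
p=camera_params("wrist");T=np.array(p["extrinsics"]);s=r.read_state()
print(-T[:3,:3].T@T[:3,3],T[:3,:3].round(2),np.array(p["camera_matrix"]).round(),s["tool_pos"],s["tool_rot"],s["wrist_force"],s["t"])
E
```

```text
peg_mid [[427. 285.]
 [473. 270.]
 [481. 294.]
 [435. 309.]] [array([ 0.522, -0.101,  0.004]), array([ 0.561, -0.23 ,  0.004]), array([ 0.496, -0.246,  0.004]), array([ 0.458, -0.118,  0.004])]
board [[118. 307.]
 [132. 255.]
 [181. 268.]
 [168. 320.]] [array([0.485, 0.712, 0.018]), array([0.621, 0.682, 0.018]), array([0.584, 0.551, 0.018]), array([0.448, 0.583, 0.018])]
[0.0711985  0.62405318 0.38390538] [[ 0.23  0.97  0.  ]
 [ 0.94 -0.22  0.26]
 [ 0.25 -0.06 -0.97]] [[333.   0. 319.]
 [  0. 333. 242.]
 [  0.   0.   1.]] [0.14354098 0.60826166 0.20542937] [-3.14150602e+00  2.51694565e-05  2.90985922e+00] [-0.19613436 -1.09771022 -0.22549406] 1.0
```

```bash
python3 -m pendant '0 0 -0.2 60 -40 55 1;0 0 -0.35 100 -80 55 1;0 0 -1.63 426 -528 55 1;0 0 -1.63 426 -528 55 1;0 0 -1.63 426 -528 55 1;0 0 -1.63 426 -528 55 1;0 0 -1.63 426 -528 55 1;0 0 -1.63 426 -528 55 1;0 0 -1.63 426 -528 55 1;0 0 -1.63 426 -528 55 1;0 0 -1.63 426 -528 55 1;0 0 -1.63 426 -528 55 1'
python3 -m pendant '0 0 0 0 0 0 1; 0 0 0 0 0 0 1'
```

```text
t: 2.2
tool_pos: [0.5143, 0.1534, 0.2591]
tool_rot: [3.141, -0.001, 1.275]
wrist_force: [0.3, 0.9, 0.3]
grip_width: 0.0939
grasp_force: 0.0
t: 2.4
tool_pos: [0.5137, 0.1543, 0.2586]
tool_rot: [-3.141, 0.0, 1.278]
wrist_force: [0.4, 0.2, 0.3]
grip_width: 0.0937
grasp_force: 0.0
```

```bash
python3 -m pendant '0 0 0 56 -74 0 1;0 0 0 56 -74 0 1;0 0 0 56 -74 0 1;0 0 0 56 -74 0 1'
python3 - <<'E'
from h import *
im=grab_frame("wrist");cv2.imwrite("pics/w1.png",im)
for l in("board","catch","strip_zone"):
  for t in trace(l,"wrist"):
    c=max(cv2.findContours(t["mask"].astype(np.uint8),0,2)[0],key=cv2.contourArea)
    b=cv2.boxPoints(cv2.minAreaRect(c))
    print(l,round(t["conf"],2),t["uv"],[ (p.round(),atz("wrist",p,0.018).round(4)) for p in b])
print(atz("wrist",(320,240),.02),r.read_state()["wrist_force"],r.read_state()["t"])
E
```

```text
t: 2.8
tool_pos: [0.5692, 0.0817, 0.2583]
tool_rot: [-3.141, 0.0, 1.28]
wrist_force: [-0.2, 0.7, -0.6]
grip_width: 0.0938
grasp_force: 0.0
board 0.64 [325.3, 166.9] [(array([248., 238.], dtype=float32), array([0.4728, 0.0792, 0.018 ])), (array([255.,  97.], dtype=float32), array([0.5374, 0.2364, 0.018 ])), (array([406., 104.], dtype=float32), array([0.7045, 0.1783, 0.018 ])), (array([400., 245.], dtype=float32), array([0.6582, 0.0137, 0.018 ]))]
strip_zone 0.93 [327.2, 171.0] [(array([247., 237.], dtype=float32), array([0.4722, 0.0807, 0.018 ])), (array([255.,  97.], dtype=float32), array([0.5374, 0.2358, 0.018 ])), (array([406., 106.], dtype=float32), array([0.7043, 0.1765, 0.018 ])), (array([398., 245.], dtype=float32), array([0.6571, 0.0139, 0.018 ]))]
[0.56113241 0.05004117 0.02      ] [ 0.43261886 -0.5714452   0.14965408] 3.0
```

View pics/w1.png

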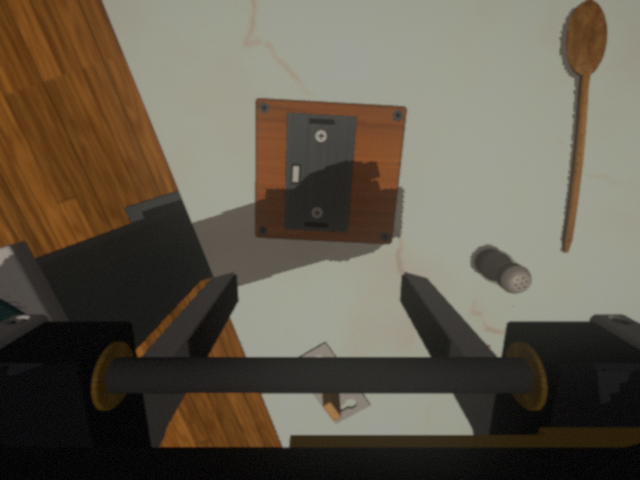

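The wrist view shows the big board: screw heads at (321,136) and (317,213), catch at (296,173) on the board's −x (image left) side. The plate is at (337,383), with a round keyhole end at (349,405).

```bash
python3 - <<'E'
from h import *
im=cv2.imread("pics/w1.png");g=cv2.cvtColor(im,6).astype(float)
def blob(u,v,w=11):
    p=g[v-w:v+w+1,u-w:u+w+1];m=p>(p.max()+np.median(p))/2
    y,x=np.nonzero(m);return u-w+x.mean(),v-w+y.mean(),m.sum()
for u,v,z in((321,136,.033),(317,213,.033),(296,173,.0275)):
    b=blob(u,v);print(b,atz("wrist",b[:2],z).round(4))
print([atz("wrist",p,.018).round(4) for p in((256.,98),(406,106),(391,243),(256,237))])
print([atz("wrist",p,.004).round(4) for p in((324,343),(298,358),(369,403),(339,422),(349,405))])
E
```

```text
(np.float64(320.5208333333333), np.float64(135.5625), np.int64(96)) [0.5981 0.1726 0.033 ]
(np.float64(316.6951219512195), np.float64(212.2439024390244), np.int64(82)) [0.5681 0.088  0.033 ]
(np.float64(295.32954545454544), np.float64(173.32954545454547), np.int64(88)) [0.5567 0.1399 0.0275]
[array([0.538 , 0.2349, 0.018 ]), array([0.7039, 0.1764, 0.018 ]), array([0.6484, 0.0193, 0.018 ]), array([0.4827, 0.077 , 0.018 ])]
[array([ 0.5215, -0.1044,  0.004 ]), array([ 0.4776, -0.1173,  0.004 ]), array([ 0.5587, -0.2237,  0.004 ]), array([ 0.5049, -0.2445,  0.004 ]), array([ 0.5282, -0.2184,  0.004 ])]
```

```bash
python3 -m pendant '0 0 0.58 -60 -256 -58 1;0 0 0.58 -60 -256 -58 1;0 0 0.58 -60 -256 -58 1;0 0 0.58 -60 -256 -58 1;0 0 0.58 -60 -256 -58 1;0 0 0.58 -60 -256 -58 1;0 0 0.58 -60 -256 -58 1;0 0 0.58 -60 -256 -58 1'
python3 - <<'E'
from h import *
im=grab_frame("wrist");cv2.imwrite("pics/w2.png",im)
for t in trace("peg_mid","wrist"):
    c=max(cv2.findContours(t["mask"].astype(np.uint8),0,2)[0],key=cv2.contourArea)
    b=cv2.boxPoints(cv2.minAreaRect(c))
    print(round(t["conf"],2),t["uv"],[ (p.round(),atz("wrist",p,0.004).round(4)) for p in b])
E
```

```text
t: 3.8
tool_pos: [0.5093, -0.1746, 0.2007]
tool_rot: [3.142, -0.0, 1.86]
wrist_force: [0.7, 1.1, 0.7]
grip_width: 0.094
grasp_force: 0.0
0.57 [321.6, 222.1] [(array([291., 165.], dtype=float32), array([ 0.4631, -0.1227,  0.004 ])), (array([348., 165.], dtype=float32), array([ 0.523 , -0.1048,  0.004 ])), (array([348., 276.], dtype=float32), array([ 0.5629, -0.228 ,  0.004 ])), (array([291., 276.], dtype=float32), array([ 0.4975, -0.2475,  0.004 ]))]
```

View pics/w2.png

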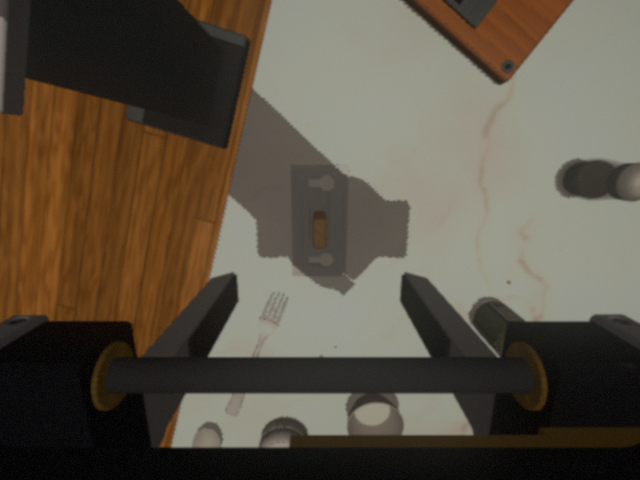

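The plate lies square in the view (columns 291–348, rows 165–276). Its round ends are at (327,183) and (326,260) on the right (+x), and the peg is at (320,229).

```bash
cat >> h.py <<'E'
def pegpx(im,box):
    a,b,c,d=box;hsv=cv2.cvtColor(im,cv2.COLOR_BGR2HSV)[b:d,a:c]
    m=((hsv[...,0]>5)&(hsv[...,0]<25)&(hsv[...,1]>90)).astype(np.uint8)
    n,l,s,ce=cv2.connectedComponentsWithStats(m);i=1+s[1:,4].argmax()
    return s[i,:5]+[a,b,0,0,0]
E
python3 - <<'E'
from h import *
im=cv2.imread("pics/w2.png");print(pegpx(im,(285,160,355,282)))
T=np.array(camera_params("wrist")["extrinsics"]);K=np.array(camera_params("wrist")["camera_matrix"]);np.save("T2.npy",T)
for z in(.004,.06):
    q=K@(T[:3,:3]@np.array([.5116,-.1758,z])+T[:3,3]);print(q/q[2])
E
python3 -m pendant '0 0 0 2 -1 -50 1;0 0 0 2 -1 -95 1;0 0 0 2 -1 -95 1;0 0 0 2 -1 -95 1'
python3 - <<'E'
from h import *
im=grab_frame("wrist");cv2.imwrite("pics/w3.png",im);print(pegpx(im,(270,100,370,300)))
T=np.array(camera_params("wrist")["extrinsics"]);np.save("T3.npy",T)
K=np.array(camera_params("wrist")["camera_matrix"])
for z in(.004,.06):
    q=K@(T[:3,:3]@np.array([.5116,-.1758,z])+T[:3,3]);print(q/q[2])
E
```

```text
[313 211  13  37 447]
[319.48610974 222.93120545   1.        ]
[319.67208285 234.22867492   1.        ]
t: 4.3
tool_pos: [0.5118, -0.1753, 0.1066]
tool_rot: [-3.141, -0.0, 1.861]
wrist_force: [0.2, -0.4, 1.5]
grip_width: 0.0937
grasp_force: 0.0
[307 227  19  54 933]
[317.68618445 240.64724582   1.        ]
[317.60736877 260.40518228   1.        ]
```

View pics/w3.png

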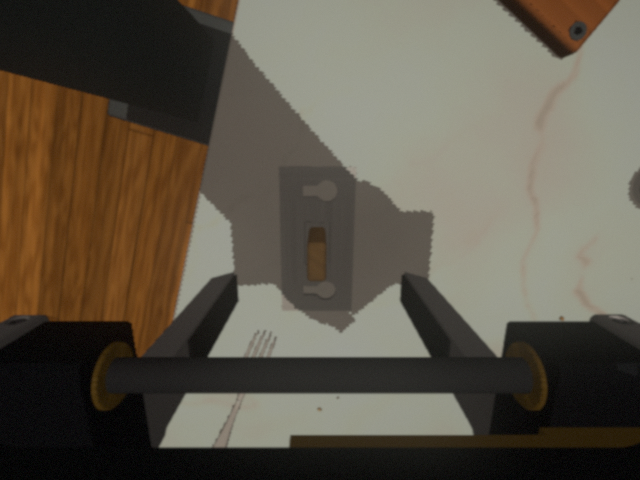

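The peg spans columns 307–326 and rows 227–281, and the projection agrees to about 1 px. The plate is centred, so I can go straight down and grip.

```bash
python3 -m pendant '0 0 0 0 1 -45 1;0 0 0 0 1 -80 1;0 0 0 0 1 -90 1;0 0 0 0 1 -90 0;0 0 0 0 1 -90 -1;0 0 0 0 1 -90 -1;0 0 0 0 1 -90 -1;0 0 0 0 1 -90 -1;0 0 0 0 1 -90 -1;0 0 0 0 1 -90 -1;0 0 0 0 1 -90 -1'
```

```text
t: 5.45
tool_pos: [0.5114, -0.175, 0.0156]
tool_rot: [-3.141, 0.0, 1.86]
wrist_force: [0.3, -0.1, 0.2]
grip_width: 0.0333
grasp_force: 0.0
```

```bash
python3 -m pendant '0 0 0 0 0 0 -1;0 0 0 0 0 0 -1;0 0 0 0 0 0 -1;0 0 0 0 0 0 -1;0 0 0 0 0 0 -1;0 0 0 0 0 0 -1'; python3 -m pendant '0 0 0 0 0 30 -1;0 0 0 0 0 80 -1;0 0 0 0 0 80 -1;0 0 0 0 0 80 -1'
```

```text
t: 6.05
tool_pos: [0.5113, -0.175, 0.0156]
tool_rot: [-3.141, 0.0, 1.86]
wrist_force: [-1.2, -1.4, 0.0]
grip_width: 0.0141
grasp_force: 30.0
t: 6.45
tool_pos: [0.5119, -0.1747, 0.0962]
tool_rot: [3.14, 0.0, 1.86]
wrist_force: [-0.6, -0.6, -3.4]
grip_width: 0.0136
grasp_force: 30.0
```

```bash
python3 -m pendant '0 0 -0.63 64 308 24 -1;0 0 -0.63 64 308 24 -1;0 0 -0.63 64 308 24 -1;0 0 -0.63 64 308 24 -1;0 0 -0.63 64 308 24 -1;0 0 -0.63 64 308 24 -1;0 0 -0.63 64 308 24 -1;0 0 -0.63 64 308 24 -1;0 0 -0.63 64 308 24 -1;0 0 -0.63 64 308 24 -1'
python3 - <<'E'
from h import *
im=grab_frame("wrist")
s=r.read_state();z=s["tool_pos"][2]-.0156+.004
K=np.array(camera_params("wrist")["camera_matrix"]);T=np.array(camera_params("wrist")["extrinsics"])
print(z,s["tool_pos"],s["tool_rot"])
c=im[120:360,200:440].copy();cv2.imwrite("pics/w4.png",cv2.resize(c,None,fx=2.4,fy=2.4,interpolation=cv2.INTER_CUBIC))
np.save("T4.npy",T)
E
```

```text
t: 7.45
tool_pos: [0.5749, 0.1316, 0.1187]
tool_rot: [-3.141, 0.001, 1.228]
wrist_force: [-0.9, -0.6, -2.4]
grip_width: 0.0138
grasp_force: 30.0
0.1074289552346116 [0.57500991 0.13150066 0.11902896] [-3.14082730e+00  1.01287774e-03  1.22790474e+00]
```

View pics/w4.png

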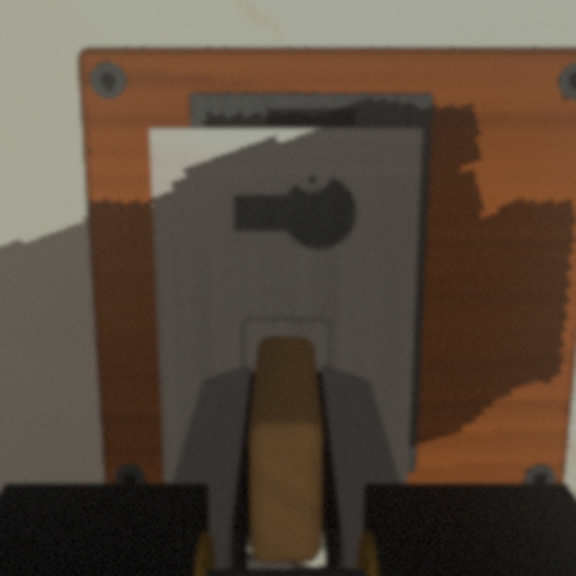

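The plate in hand sits nearly square over the board. Its +y round end is at about full-frame (333.3,208.3), and the front edge corners are at (262.5,172.9) and (376.2,172.9). The screw head shows through the hole near (330,195).

```bash
python3 - <<'E'
from h import *
z=.1074
f=lambda u,v:atz("wrist",(200+u/2.4,120+v/2.4),z)
tl,tr,rd,sl=f(150,127),f(423,127),f(320,212),f(235,213)
bl,br=f(160,470),f(411,470)
for n,p in zip("tl tr rd sl bl br".split(),(tl,tr,rd,sl,bl,br)): print(n,p.round(4))
print(np.linalg.norm(tr-tl),np.linalg.norm(rd-sl),"yaws",[np.arctan2(*(b-a)[1::-1]) for a,b in((tl,tr),(sl,rd))],np.arctan2(*(tl-bl)[1::-1])-np.pi/2,np.arctan2(*(tr-br)[1::-1])-np.pi/2)
th=-.34;ex=np.array([np.cos(th),np.sin(th)]);ey=np.array([-ex[1],ex[0]])
tcp=r.read_state()["tool_pos"][:2]
S1=np.array([.5981,.1726]);S=np.array([.5831,.1303])
for n,c in(("corner",(tl+tr)[:2]/2-.065*ey),("round",rd[:2]-.045*ey-.008*ex)):
    print(n,c.round(4),"rel tcp in board axes",(c-tcp)@ex,(c-tcp)@ey)
e=S1-rd[:2];print("err to screw +y",e@ex,e@ey,e)
g=S-.008*ex;print("goal centre",g, "board frame",(g-np.array([.5932,.1269]))@np.array([ex,ey]).T)
E
```

```text
tl [0.5672 0.2015 0.1074]
tr [0.6271 0.1801 0.1074]
rd [0.598  0.1693 0.1074]
sl [0.5787 0.176  0.1074]
bl [0.5365 0.1193 0.1074]
br [0.5982 0.0972 0.1074]
0.06357544844773479 0.020343252968215417 yaws [np.float64(-0.3434995024670483), np.float64(-0.3315668104773951)] -0.3570932762045944 -0.335045551564376
corner [0.5754 0.1295] rel tcp in board axes 0.0010691635411531556 -0.0017118022370104706
round [0.5754 0.1296] rel tcp in board axes 0.0010266990137839133 -0.0016763834488381921
err to screw +y -0.000964507081731233 0.003123227668725493 [0.00013226 0.00326609]
goal centre [0.57555796 0.1329679 ] board frame [-0.01865568 -0.00016285]
```

```bash
python3 -m pendant '0 0 0 0 3.3 -35 -1;0 0 0 0 3.3 -60 -1;0 0 0 0 3.3 -66 -1;0 0 0 0 3.3 -66 -1;0 0 0 0 3.3 -66 -1'; python3 -m pendant '0 0 0 0 0 -2 -1;0 0 0 0 0 -4 -1;0 0 0 0 0 -5 -1;0 0 0 0 0 -5 -1'
```

```text
t: 8.0
tool_pos: [0.5761, 0.1358, 0.0548]
tool_rot: [3.141, -0.001, 1.229]
wrist_force: [-0.0, -0.1, -1.0]
grip_width: 0.0137
grasp_force: 30.0
t: 8.4
tool_pos: [0.5754, 0.1364, 0.0487]
tool_rot: [-3.141, -0.0, 1.23]
wrist_force: [-0.4, 0.3, -2.3]
grip_width: 0.0138
grasp_force: 30.0
```

```bash
python3 -m pendant '0 0 0 0 -1 -1 -1;0 0 0 0 -1 -2 -1'; python3 -m pendant '0 0 0 0 0 -1 -1;0 0 0 0 0 -2 -1';
```

```text
t: 8.6
tool_pos: [0.5758, 0.1358, 0.0474]
tool_rot: [3.141, -0.001, 1.23]
wrist_force: [-4.1, 0.8, 12.8]
grip_width: 0.0142
grasp_force: 30.0
t: 8.8
tool_pos: [0.5755, 0.135, 0.0447]
tool_rot: [3.141, 0.0, 1.23]
wrist_force: [0.4, -1.9, -0.8]
grip_width: 0.014
grasp_force: 30.0
```

```bash
python3 -m pendant '0 0 0 0 0 -1 -1;0 0 0 0 0 -2 -1;0 0 0 0 0 -3 -1'; python3 -m pendant '0 0 0 0 0 -1 -1;0 0 0 0 0 -2 -1;0 0 0 0 0 -2 -1'
```

```text
t: 9.1
tool_pos: [0.5754, 0.1351, 0.0415]
tool_rot: [-3.142, 0.0, 1.23]
wrist_force: [0.4, -2.2, -0.6]
grip_width: 0.0143
grasp_force: 30.0
t: 9.4
tool_pos: [0.5753, 0.1355, 0.0395]
tool_rot: [-3.141, -0.0, 1.23]
wrist_force: [0.2, -1.6, 1.1]
grip_width: 0.0137
grasp_force: 30.0
```

```bash
python3 -m pendant '0 0 0 0 0 -1 -1;0 0 0 0 0 -1 -1'; python3 -m pendant '0 0 0 0 0 -0.7 -1;0 0 0 0 0 -0.7 -1'; python3 -c "
from h import *
im=grab_frame('wrist');cv2.imwrite('pics/w5.png',cv2.resize(im[100:360,200:440],None,fx=2.3,fy=2.3,interpolation=cv2.INTER_CUBIC))"
```

```text
t: 9.6
tool_pos: [0.5753, 0.1355, 0.0386]
tool_rot: [-3.141, -0.0, 1.23]
wrist_force: [-0.2, 0.4, 0.2]
grip_width: 0.0137
grasp_force: 30.0
t: 9.8
tool_pos: [0.5753, 0.1355, 0.0379]
tool_rot: [-3.141, -0.0, 1.23]
wrist_force: [-1.3, 0.3, -0.6]
grip_width: 0.014
grasp_force: 30.0
```

View pics/w5.png

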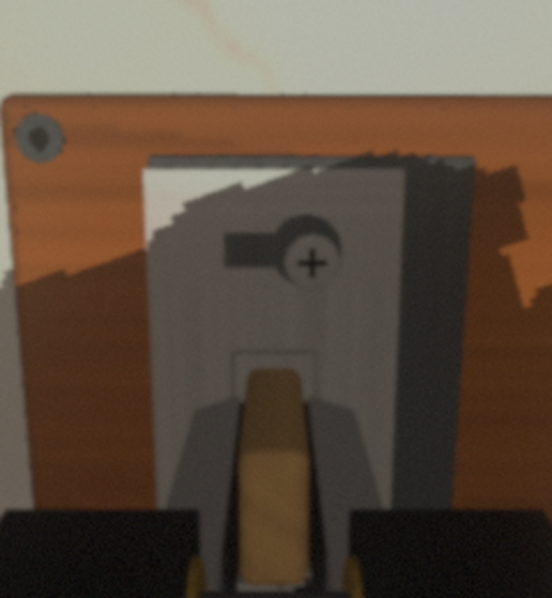

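The +y head shows through the round end at crop (313,262), and the slot axis is at row 250. I'll check the sideways alignment before sliding.

```bash
python3 - <<'E'
from h import *
f=lambda u,v,z:atz("wrist",(200+u/2.3,100+v/2.3),z)
h=f(313,262,.033);a=f(226,250,.0263);tl,tr=f(144,168,.0263),f(405,168,.0263)
th=-.34;ex=np.array([np.cos(th),np.sin(th)]);ey=np.array([-ex[1],ex[0]])
print("head",h,"head-slotend (x,y; expect ~20.5,0)",(h-a)[:2]@ex,(h-a)[:2]@ey)
c=(tl+tr)[:2]/2-.02*ey
print("head - slot axis via edge",(h[:2]-c)@ex,(h[:2]-c)@ey,"yaw",np.arctan2(*(tr-tl)[1::-1]))
E
python3 -m pendant '0 0 0 0 0 -0.6 -1;0 0 0 0 0 -0.6 -1;0 0 0 0 0 -0.6 -1'
```

```text
head [0.59872322 0.17097327 0.033     ] head-slotend (x,y; expect ~20.5,0) 0.021420385847952573 -0.0018954020497036288
head - slot axis via edge 0.009283518355553234 -0.001958543161870455 yaw -0.3415374833072897
t: 10.15
tool_pos: [0.5754, 0.1354, 0.0376]
tool_rot: [-3.141, -0.0, 1.23]
wrist_force: [-2.8, 0.4, 5.6]
grip_width: 0.0138
grasp_force: 30.0
```

```bash
python3 -m pendant '0 0 0 -0.3 -0.8 0.3 -1;0 0 0 -0.6 -1.7 0.4 -1;0 0 0 -0.6 -1.7 0.4 -1'; python3 -m pendant '0 0 0 0.9 -0.3 0 -1;0 0 0 1.9 -0.7 0 -1;0 0 0 2.8 -1 0 -1;0 0 0 3.8 -1.3 0 -1;0 0 0 3.8 -1.3 0 -1'
```

```text
t: 10.45
tool_pos: [0.5749, 0.1336, 0.0378]
tool_rot: [3.141, -0.0, 1.23]
wrist_force: [-0.7, 0.4, 0.2]
grip_width: 0.0139
grasp_force: 30.0
t: 10.95
tool_pos: [0.5787, 0.1321, 0.0377]
tool_rot: [3.142, 0.0, 1.23]
wrist_force: [-1.0, -0.7, 1.4]
grip_width: 0.0139
grasp_force: 30.0
```

```bash
python3 -m pendant '0 0 0 0.9 -0.3 0 -1;0 0 0 1.9 -0.7 0 -1;0 0 0 2.8 -1 0 -1;0 0 0 3.8 -1.3 0 -1;0 0 0 3.8 -1.3 0 -1'; python3 -m pendant '0 0 0 0.9 -0.3 0 -1;0 0 0 1.9 -0.7 0 -1;0 0 0 2.8 -1 0 -1;0 0 0 3.8 -1.3 0 -1;0 0 0 3.8 -1.3 0 -1'
```

```text
t: 11.45
tool_pos: [0.5826, 0.131, 0.0378]
tool_rot: [3.141, 0.0, 1.23]
wrist_force: [-0.8, -0.5, 0.1]
grip_width: 0.0137
grasp_force: 30.0
t: 11.95
tool_pos: [0.5864, 0.1296, 0.0378]
tool_rot: [3.141, 0.0, 1.23]
wrist_force: [-0.5, -0.1, 0.2]
grip_width: 0.0139
grasp_force: 30.0
```

```bash
python3 -m pendant '0 0 0 0.9 -0.3 0 -1;0 0 0 1.9 -0.7 0 -1;0 0 0 2.8 -1 0 -1;0 0 0 2.8 -1 0 -1'; python3 -m pendant '0 0 0 0.5 -0.2 0 -1;0 0 0 0.9 -0.3 0 -1;0 0 0 0.9 -0.3 0 -1'; python3 -m pendant '0 0 0 0.5 -0.2 0 -1;0 0 0 0.9 -0.3 0 -1;0 0 0 0.9 -0.3 0 -1'
```

```text
t: 12.35
tool_pos: [0.5892, 0.1286, 0.0378]
tool_rot: [3.141, 0.0, 1.23]
wrist_force: [-0.3, 0.4, 0.1]
grip_width: 0.0139
grasp_force: 30.0
t: 12.65
tool_pos: [0.5899, 0.1284, 0.0377]
tool_rot: [-3.142, 0.0, 1.23]
wrist_force: [-1.1, 0.6, 0.2]
grip_width: 0.0139
grasp_force: 30.0
t: 12.95
tool_pos: [0.591, 0.128, 0.0377]
tool_rot: [3.141, 0.0, 1.23]
wrist_force: [-0.4, 0.6, -2.6]
grip_width: 0.0136
grasp_force: 30.0
```

```bash
python3 -m pendant '0 0 0 0.5 -0.2 0 -1;0 0 0 0.9 -0.3 0 -1;0 0 0 0.9 -0.3 0 -1'; python3 -m pendant '0 0 0 0.5 -0.2 0 -1;0 0 0 0.8 -0.3 0 -1;0 0 0 0.8 -0.3 0 -1'
```

```text
t: 13.25
tool_pos: [0.5917, 0.1278, 0.0377]
tool_rot: [-3.142, 0.0, 1.23]
wrist_force: [-0.1, -0.3, -2.5]
grip_width: 0.0138
grasp_force: 30.0
t: 13.55
tool_pos: [0.5924, 0.1275, 0.0377]
tool_rot: [-3.141, 0.0, 1.23]
wrist_force: [-0.0, 0.3, -2.7]
grip_width: 0.0138
grasp_force: 30.0
```

```bash
python3 -m pendant '0 0 0 0.4 -0.1 0 -1;0 0 0 0.7 -0.2 0 -1;0 0 0 0.7 -0.2 0 -1'; python3 -m pendant '0 0 0 0.4 -0.1 0 -1;0 0 0 0.7 -0.2 0 -1;0 0 0 0.7 -0.2 0 -1'
```

```text
t: 13.85
tool_pos: [0.5927, 0.1275, 0.0377]
tool_rot: [-3.14, 0.0, 1.23]
wrist_force: [-5.6, 0.4, 0.2]
grip_width: 0.0137
grasp_force: 30.0
t: 14.15
tool_pos: [0.5928, 0.1275, 0.0377]
tool_rot: [-3.139, 0.0, 1.23]
wrist_force: [-10.3, 0.0, 5.4]
grip_width: 0.0139
grasp_force: 30.0
```

```bash
python3 -m pendant '0 0 0 -1 0.3 0 -1;0 0 0 -1 0.3 0 -1;0 0 0 -1 0.3 0 0;0 0 0 -1 0.3 0 0;0 0 0 -1 0.3 0 0;0 0 0 -1 0.3 0 0;0 0 0 -1 0.3 0 0'; python3 -m pendant '0 0 0 0 0 20 0;0 0 0 0 0 60 0;0 0 0 0 0 110 0;0 0 0 0 0 160 0;0 0 0 0 -60 180 0;0 0 0 0 -60 180 0;0 0 0 0 -60 180 0'
python3 -c "
from h import *
im=grab_frame('wrist');cv2.imwrite('pics/w6.png',im[20:400,120:560])"
```

```text
t: 14.85
tool_pos: [0.593, 0.1274, 0.0378]
tool_rot: [3.141, -0.0, 1.23]
wrist_force: [-0.1, -0.9, 0.4]
grip_width: 0.0462
grasp_force: 0.0
t: 15.55
tool_pos: [0.5932, 0.0648, 0.2188]
tool_rot: [3.14, -0.001, 1.226]
wrist_force: [0.0, 1.4, -1.0]
grip_width: 0.0471
grasp_force: 0.0
```

View pics/w6.png

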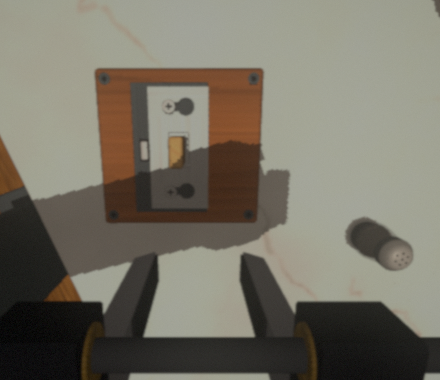

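The plate is home. Both heads sit at the slot ends, (169,106) and (171,191) in the crop. The catch is at (144,150), clear behind the plate's rear edge (column 148), and the wrist force showed it spring up.

```bash
python3 -c "
from station import r
print(r.hand_in())"
```

```text
the job is handed in; nothing more can be done
None
```

The job is handed in at about 15.6 s robot time: the plate is down over both screw heads and slid to its stop, the catch looks to be up behind it, the highest wrist force I read was about 13 N, and the mill, jar and tin were not touched; the hand-in returned no verdict.

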